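# Find the rattling kit case

## Robot

A 6-joint arm with a two-finger parallel gripper is mounted at the origin on the work surface. World frame = base frame: x ahead of the robot, y to its left, z up, the work surface at z = 0. Lengths are in m, angles in rad, forces in N, time in s.
With the tool pointing down it reaches from about 0.25 to 0.725 m from the base axis. Payload 4 kg.
Tool frame: the origin (TCP) lies midway between the tips of the shut fingers; the grasp point (between the pads) lies bot.pinch_z behind it (bot.pinch_z is the distance from the TCP to the grasp point, in m); z points along the fingers, y is the line along which they close (so a half turn about z gives the same grasp; the last joint's range is limited). The gripper opens to 85 mm and grips with 20 to 120 N. Pads are 22 mm wide; open, the fingers measure 114 mm over their backs; the gripper's body (76 mm by 85 mm) begins 54 mm behind the grasp point. The pads swing forward as they close: fully open they stand 13 mm farther back than shut.
Start: joints at [-1.163, 0.241, 0.005, 1.335, 0, 1.571], TCP at [0.198, -0.459, 0.231] pointing down, gripper open.
Joint ranges: [-2.72, 2.72], [-1.05, 1.87], [-1.09, 1.28], [-1.99, 2.15], [-1.42, 1.44], [-3.14, 3.14]. Speed limits (rad/s): [2.79, 2.79, 3.14, 3.14, 3.14, 3.14].

## Interface

Orientations are given as a unit quaternion [x, y, z, w].
In Python, from workcell import bot, imaging, sensors, workorder gives the robot as it stands (bot), with the cameras (imaging), the readings (sensors) and the job (workorder).
- The arm moves only by the shell command python3 jog.py 'ROWS'. ROWS is a JSON list of rows, 1 to 10 of them, each of 7 numbers: a rotation vector rx, ry, rz in rad, then dx, dy, dz in m, then the finger opening in m; each row is the pose to reach, as a shift and turn from the pose commanded when the command began, along the tool's axes at that moment; what a row does not reach only later rows make up. A row lasts 1/8 s, in which the tool goes at most 0.0625 m and 0.188 rad, less where a joint would pass 70% of its speed; a pose out of reach is approached as far as the arm can. The fingers move at their own pace and stop on an object; the grip force is fixed at half the most. Time passes only in rows, so rows that do not move let the fingers close. It prints the time, the measured TCP pose, the force, the opening and the grip force at its end.
- sensors.get_obs(): the state, without advancing time (a new reading comes with each control period).
- imaging.camera(name): name is "scene" or "top"; returns the picture (400x640x3 uint8, red, green, blue); there is no depth.
- imaging.calibration(name): a dict with "mtx" (3x3 intrinsics, pixels), "R" (3x3) and "t" (3): a world point X has camera coordinates R X + t. Camera axes: x right, y down, z forward; pixel columns grow to the right and rows downward; lengths in m; the calibration is good to about 2 mm. A picture is of the moment at which its call begins. calibration takes no time and is no camera call.
- workorder.job_done(): hands the job in; it is judged then, once.
The state is a dict: "clock": time; "joint_pos": joint angles; "joint_vel": joint speeds; "tau": joint torques, N m; "eef_pos": TCP position; "tool_rot": TCP orientation; "ft_force": force on the tool from outside, world axes, zero at the start; "ft_torque": the same for the moment, N m; "grip_width": finger opening in m; "grasp_force": force on a finger pad.
Only numpy, scipy, OpenCV 4.12 (cv2) and the standard library are available. Lean on these libraries where they do the work, as an engineer would, in place of code of your own. Each camera call takes 0.05 s, during which the arm holds its last target. There are 200 camera calls.

## Task

In the three sealed parts cases on the bench something has come loose in just one. Lift and shake each a few times briskly to and fro, first the red, then the yellow, then the blue, setting each gently down again upright where it stood; then hold the one that rattles out, level and still, about 15 cm above the middle of the green mat. Finish while still holding it there, with the other two cases standing in their places and everything else on the bench left alone.

Things in the scene. Friction and masses are not known exactly. Their poses are not given: they have to be found in the camera images.
- case_red: sealed parts case, black, red lid, 110 x 110 mm, lid top at 58; origin at the centre of its underside, z up. Black carrying handle over the middle: bar 86 long (along x), 24 wide (y), from 76 to 100 mm up, gripped across y from above. In one case, a different one each time, a 260 g steel ball of 40 mm rolls loose, with 56 mm of play along and across
- case_yellow: sealed parts case, black, yellow lid, 110 x 110 mm, lid top at 58; origin at the centre of its underside, z up. Black carrying handle over the middle: bar 86 long (along x), 24 wide (y), from 76 to 100 mm up, gripped across y from above. The two quiet cases hold an insert as heavy as that ball, packed tight. Each case weighs 0.53 to 0.69 kg in all, at random
- case_blue: sealed parts case, black, blue lid, 110 x 110 mm, lid top at 58; origin at the centre of its underside, z up. Black carrying handle over the middle: bar 86 long (along x), 24 wide (y), from 76 to 100 mm up, gripped across y from above. Unseen from outside: but after a brisk stroke along x the ball runs to the far end, knocks, and shifts the moment on the tool about y by some 0.1 N m
- mat_top (a point): middle of the top face of the green presenting mat, 150 x 150 mm, black-edged, 3 mm thick, fixed flat on the bench beyond the cases
- can_a: bystander: silver spray can with black cap, 58 mm diameter, 170 mm tall, standing; origin at the centre of its underside
- can_b: bystander: silver spray can with red cap, 58 mm diameter, 170 mm tall, standing; origin at the centre of its underside
- tape: bystander: yellow tape roll lying flat, 96 mm diameter, 45 mm high; origin at the centre of its underside
- collar: bystander: steel collar, 42 mm diameter, 16 mm high; origin at the centre of its underside
- bearing: bystander: dark steel bearing ring, 36 mm diameter, 12 mm high; origin at the centre of its underside
- wrench: bystander: steel wrench, 170 mm long (along its x), lying flat
- driver: bystander: screwdriver with red handle, 190 mm long (along its x), lying flat

How it is judged:
By the outcome, as a careful person would: the job done as asked, in the order asked, and still so for the second after the job is handed in, while the arm keeps its last pose, push and grip.
It also fails if it takes over 72 s, if anything falls off the work surface, if the arm or the gripper's body presses on something with over 40 N, if the wrist force passes 120 N, or if a joint passes its speed limit or range.

## Working session

There is one attempt and no reset: what is moved stays moved. The work goes in short steps, Python scripts to look and compute and a shell command to move; the robot and the scene stay as the last step left them, time stands still between calls to the robot, and variables do not carry over. Pictures are saved under pics/ and viewed, at most 10 in all, crops included, and the job is handed in when it is done.

```bash
ls; mkdir -p pics
python3 - <<'E'
from workcell import bot, imaging, sensors, workorder
import cv2
for n in("scene","top"):
    cv2.imwrite(f"pics/{n}0.png",imaging.camera(n)[:,:,::-1])
    c=imaging.calibration(n);print(n,c)
o=sensors.get_obs();print(o,bot.pinch_z)
E
```

```text
jog.py
pics
workcell.py
scene {'mtx': array([[408.60152263,   0.        , 322.04394589],
       [  0.        , 408.60152263, 192.36691742],
       [  0.        ,   0.        ,   1.        ]]), 'R': array([[ 7.99148320e-01,  6.01133794e-01,  3.52933910e-04],
       [ 4.74700663e-01, -6.30707467e-01, -6.13895244e-01],
       [-3.68810579e-01,  4.90760891e-01, -7.89387423e-01]]), 't': array([-0.36079407, -0.23611724,  1.28939763])}
top {'mtx': array([[435.87472187,   0.        , 321.73536999],
       [  0.        , 435.87472187, 203.25977626],
       [  0.        ,   0.        ,   1.        ]]), 'R': array([[-0.01110965, -0.9998631 , -0.01226197],
       [-0.99682757,  0.01204077, -0.07867542],
       [ 0.07881229,  0.01134901, -0.99682487]]), 't': array([-0.03693606,  0.49056687,  1.14189196])}
{'clock': 0.1, 'joint_pos': array([-1.16300020e+00,  2.41376263e-01,  3.87910581e-03,  1.33519478e+00,
       -1.85537265e-05,  1.57079220e+00]), 'joint_vel': array([ 0.00089643, -0.00213262,  0.00416323,  0.00047812, -0.00076518,
        0.00020049]), 'tau': array([-2.26155630e-04, -3.73137796e+01,  2.53010166e+01,  1.08386268e-02,
       -1.33585363e-05,  1.12439199e-06]), 'eef_pos': array([ 0.19806863, -0.45849206,  0.23049037]), 'tool_rot': array([ 9.79283849e-01,  2.02490112e-01, -2.01001690e-04, -9.26291031e-04]), 'ft_force': array([ 0.16934572,  0.59853954, -0.2974781 ]), 'ft_torque': array([-0.00746612,  0.04315294,  0.00570913]), 'grasp_force': 0.0, 'grip_width': 0.08541447880958496} 0.0187
```

View pics/top0.png

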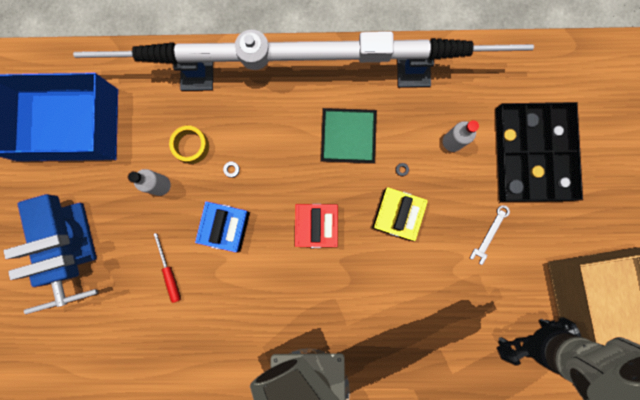

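View pics/scene0.png

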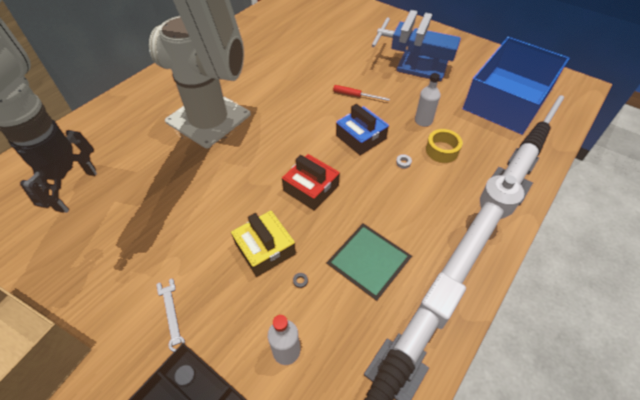

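The top view shows the red case at about (316,225), the yellow at (401,214), the blue at (223,227) and the mat at (348,135). The handles run roughly vertical in the image (world x). The scene view agrees, and the cases stand clear of everything else.

```bash
cat > h.py <<'E'
from workcell import bot, imaging, sensors, workorder
import cv2,numpy as np
from scipy.spatial.transform import Rotation as R
def ray(n,px,z):
    c=imaging.calibration(n);p=cv2.undistortPoints(np.float64(px).reshape(-1,1,2),c["mtx"],None).reshape(-1,2)
    d=np.c_[p,np.ones(len(p))]@c["R"];o=-c["R"].T@c["t"]
    return o+d*((z-o[2])/d[:,2])[:,None]
def blob(img,lo,hi,roi):
    x0,y0,x1,y1=roi;m=cv2.inRange(cv2.cvtColor(img,cv2.COLOR_RGB2HSV),lo,hi);k=np.zeros_like(m);k[y0:y1,x0:x1]=m[y0:y1,x0:x1]
    k=cv2.morphologyEx(k,cv2.MORPH_OPEN,np.ones((2,2)))
    y,x=np.nonzero(k);return np.c_[x,y]
S={"red":((0,120,80),(7,255,255),(285,190,350,260),.058),"yellow":((24,120,90),(35,255,255),(365,175,440,250),.058),
"blue":((100,120,90),(125,255,255),(185,190,260,262),.058),"mat":((60,60,40),(90,255,255),(310,95,390,175),.003)}
def measure(img):
    out={}
    for n,(lo,hi,roi,z) in S.items():
        p=blob(img,lo,hi,roi)
        w=ray("top",p,z)[:,:2]
        (c,s,a)=cv2.minAreaRect(np.float32(w*1000));a=(a+45)%90-45
        out[n]=(np.round(c,1),np.round(s,1),round(a,1),len(p))
    return out
def handle(img,n):  # dark pixels within lid hull -> bar top
    lo,hi,roi,z=S[n];h=cv2.convexHull(np.int32(blob(img,lo,hi,roi)));m=np.zeros(img.shape[:2],np.uint8);cv2.fillConvexPoly(m,h,255)
    m=cv2.erode(m,np.ones((5,5)));m[img.max(2)>70]=0
    y,x=np.nonzero(m);w=ray("top",np.c_[x,y],.1)[:,:2]
    c,s,a=cv2.minAreaRect(np.float32(w*1000));return np.round(c,1),np.round(s,1),round(a,1)
E
python3 - <<'E'
from h import *
i=imaging.camera("top")
print(measure(i))
for n in("red","yellow","blue"):print(n,handle(i,n))
cr=i[165:265,180:450]
cv2.imwrite("pics/crop.png",cv2.resize(cr[:,:,::-1],None,fx=2.9,fy=2.9,interpolation=cv2.INTER_CUBIC))
print(R.from_quat(sensors.get_obs()["tool_rot"]).as_matrix().round(4))
E
```

```text
{'red': (array([427.6, -30.1]), array([108.1, 110.1]), -0.7, 1366), 'yellow': (array([ 455.1, -246.9]), array([112.5, 112.1]), -18.8, 1325), 'blue': (array([428. , 214.2]), array([110.5, 108.5]), -13.6, 1241), 'mat': (array([ 674.9, -119.9]), array([136.1, 136.1]), -2.9, 2436)}
red (array([430.2, -27.5]), array([17.3, 78.9]), 89.4)
yellow (array([ 457.1, -242.1]), array([23.3, 83.1]), 71.5)
blue (array([429.8, 213.6]), array([26., 81.]), 76.2)
[[ 9.180e-01  3.966e-01 -6.000e-04]
 [ 3.966e-01 -9.180e-01  1.500e-03]
 [-0.000e+00 -1.600e-03 -1.000e+00]]
```

View pics/crop.png

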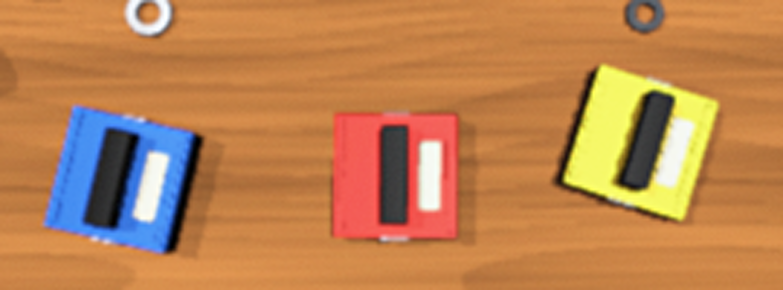

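The crop shows each bar centred on its lid: yellow tilts about -18.7°, blue about -13.7° and red about -0.6°. All lids measure 108–112 mm as given. First move: hover over the red case.

```bash
cat > plan.py <<'E'
import sys,numpy as np
from h import bot,R, imaging, sensors, workorder
x,y,z,yaw=map(float,sys.argv[1:5])
o=sensors.get_obs();T=R.from_quat(o["tool_rot"])
G=R.from_euler("z",yaw,degrees=True)*R.from_euler("x",180,degrees=True)
print((T.inv()*G).as_rotvec().round(4),T.inv().apply(np.r_[x,y,z]-o["eef_pos"]).round(4),"f",o["ft_force"].round(2),"m",o["ft_torque"].round(3),"clk",o["clock"])
E
python3 plan.py .4285 -.029 .16 -.7
```

```text
[-1.6e-03  3.0e-04  4.2e-01] [ 0.3819 -0.3028  0.0711] f [0.28 0.29 0.73] m [ 0.035  0.036 -0.005] clk 0.15
```

```bash
python3 jog.py '[[0,0,0.42,0.382,-0.303,0.071,0.085],[0,0,0.42,0.382,-0.303,0.071,0.085],[0,0,0.42,0.382,-0.303,0.071,0.085],[0,0,0.42,0.382,-0.303,0.071,0.085],[0,0,0.42,0.382,-0.303,0.071,0.085],[0,0,0.42,0.382,-0.303,0.071,0.085],[0,0,0.42,0.382,-0.303,0.071,0.085],[0,0,0.42,0.382,-0.303,0.071,0.085],[0,0,0.42,0.382,-0.303,0.071,0.085],[0,0,0.42,0.382,-0.303,0.071,0.085]]'; python3 plan.py .4285 -.029 .0695 -.7
```

```text
clock: 1.4
eef_pos: [0.4283, -0.0292, 0.16]
tool_rot: [1.0, -0.005, -0.001, 0.0]
ft_force: [0.2, -0.2, -0.6]
grip_width: 0.0851
grasp_force: 0.0
[0.0005 0.0014 0.0013] [ 0.0003 -0.0003  0.0905] f [ 0.19 -0.16 -0.62] m [-0.036 -0.01   0.02 ] clk 1.4
```

```bash
python3 jog.py '[[0,0,0,0,0,0.04,0.085],[0,0,0,0,0,0.08,0.085],[0,0,0,0,0,0.0905,0.085],[0,0,0,0,0,0.0905,0.085]]'
python3 - <<'E'
from h import *
i=imaging.camera("top");j=imaging.camera("scene")
a=np.hstack([cv2.resize(i[165:265,250:390],None,fx=2.8,fy=2.8),cv2.resize(j[100:200,240:380],None,fx=2.8,fy=2.8)])
cv2.imwrite("pics/g1.png",a[:,:,::-1])
E
```

```text
clock: 1.9
eef_pos: [0.4283, -0.0305, 0.07]
tool_rot: [1.0, -0.007, -0.0, 0.0]
ft_force: [-0.4, -1.2, 0.6]
grip_width: 0.085
grasp_force: 0.0
```

View pics/g1.png

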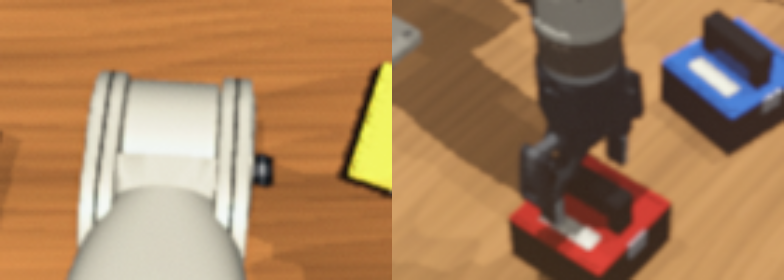

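The right half of the picture shows the fingers on either side of the red handle, near its middle. Close.

```bash
python3 jog.py '[[0,0,0,0,0,0,0.015],[0,0,0,0,0,0,0.015],[0,0,0,0,0,0,0.015],[0,0,0,0,0,0,0.015],[0,0,0,0,0,0,0.015],[0,0,0,0,0,0,0.015],[0,0,0,0,0,0,0.015]]'; python3 plan.py .4285 -.029 .0695 -.7
```

```text
clock: 2.88
eef_pos: [0.4291, -0.0288, 0.0702]
tool_rot: [1.0, -0.006, 0.0, -0.001]
ft_force: [-1.1, 4.2, 4.8]
grip_width: 0.0232
grasp_force: 62.7
[-0.0011 -0.0007  0.0006] [-0.0006  0.0002  0.0007] f [-1.14  4.22  4.84] m [0.653 0.2   0.027] clk 2.875
```

```bash
python3 jog.py '[[0,0,0,0,0,-0.03,0.015],[0,0,0,0,0,-0.07,0.015],[0,0,0,0,0,-0.1,0.015],[0,0,0,0,0,-0.1,0.015],[0,0,0,0,0,-0.1,0.015]]'; python3 plan.py .4285 -.029 .1695 -.7
python3 jog.py '[[0,0,0,0.04,0,0,0.015],[0,0,0,-0.02,0,0,0.015],[0,0,0,0.04,0,0,0.015],[0,0,0,-0.02,0,0,0.015],[0,0,0,0.04,0,0,0.015],[0,0,0,0.04,0,0,0.015],[0,0,0,0.04,0,0,0.015]]'; python3 plan.py .4685 -.029 .1695 -.7
```

```text
clock: 3.5
eef_pos: [0.4271, -0.0296, 0.1676]
tool_rot: [1.0, -0.006, -0.002, 0.0]
ft_force: [-0.2, 0.7, -6.5]
grip_width: 0.023
grasp_force: 61.2
[ 0.0004  0.0042 -0.0003] [ 0.0013 -0.0006 -0.0019] f [-0.22  0.71 -6.54] m [0.02  0.067 0.003] clk 3.5
clock: 4.38
eef_pos: [0.4669, -0.0299, 0.1668]
tool_rot: [1.0, -0.006, -0.003, -0.0]
ft_force: [0.7, 0.9, -6.1]
grip_width: 0.0227
grasp_force: 59.9
[-0.      0.0064 -0.0001] [ 0.0016 -0.0009 -0.0027] f [ 0.68  0.86 -6.15] m [-0.009  0.138 -0.04 ] clk 4.375
```

```bash
cat > m.py <<'E'
from h import *
o=sensors.get_obs();print("m",o["ft_torque"].round(3),"f",o["ft_force"].round(2),"x",o["eef_pos"].round(4),"t",o["clock"])
E
python3 jog.py '[[0,0,0,-0.06,0,0,0.015],[0,0,0,0,0,0,0.015],[0,0,0,-0.06,0,0,0.015],[0,0,0,0,0,0,0.015],[0,0,0,-0.06,0,0,0.015],[0,0,0,-0.06,0,0,0.015],[0,0,0,-0.06,0,0,0.015]]' >/dev/null; python3 m.py
python3 jog.py '[[0,0,0,0,0,0,0.015]]' >/dev/null; python3 m.py
python3 jog.py '[[0,0,0,0.06,0,0,0.015],[0,0,0,0.06,0,0,0.015],[0,0,0,0.06,0,0,0.015]]'>/dev/null; python3 m.py
python3 jog.py '[[0,0,0,0,0,0,0.015]]' >/dev/null; python3 m.py
python3 - <<'E'
from h import *
i=imaging.camera("top");j=imaging.camera("scene")
cv2.imwrite("pics/g2.png",cv2.resize(j[50:220,180:420],None,fx=3,fy=3)[:,:,::-1])
E
```

```text
m [-0.001  0.05   0.018] f [ 0.64  0.2  -5.16] x [ 0.4082 -0.0292  0.1688] t 5.25
m [0.005 0.169 0.037] f [ 0.16 -0.39 -5.51] x [ 0.4099 -0.0292  0.1707] t 5.375
m [-0.028  0.305 -0.029] f [-0.69  0.51 -6.01] x [ 0.4693 -0.0298  0.1702] t 5.75
m [-0.036  0.235  0.027] f [ 0.59 -0.42 -6.7 ] x [ 0.4684 -0.0298  0.1704] t 5.875
```

View pics/g2.png

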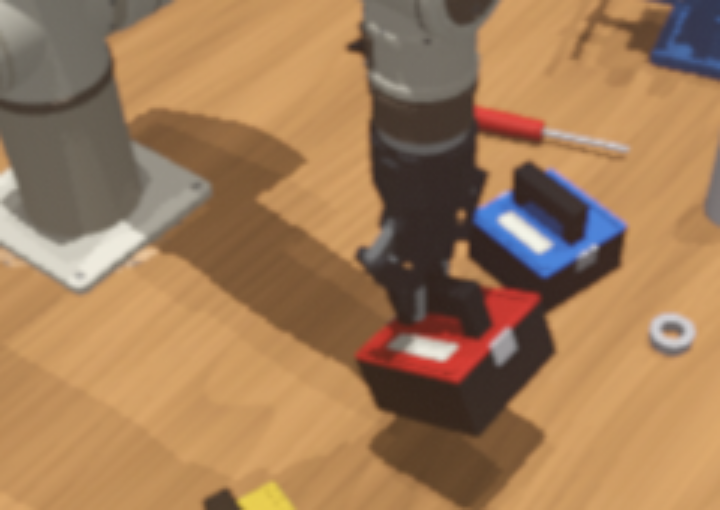

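The picture shows the red case has pitched in the pads, +x end up by roughly 20°, so the x reading can't be trusted. Strokes along y are held rigidly by the pad faces, so I'll measure along y now. Setting the case down will square it again.

```bash
python3 jog.py '[[0,0,0,-0.02,0.03,0,0.015],[0,0,0,-0.04,-0.03,0,0.015],[0,0,0,-0.04,0.03,0,0.015],[0,0,0,-0.04,-0.03,0,0.015],[0,0,0,-0.04,0.03,0,0.015],[0,0,0,-0.04,0.03,0,0.015],[0,0,0,-0.04,0.03,0,0.015]]' >/dev/null; python3 m.py
python3 jog.py '[[0,0,0,0,0,0,0.015]]' >/dev/null; python3 m.py
python3 jog.py '[[0,0,0,0,-0.06,0,0.015],[0,0,0,0,-0.06,0,0.015],[0,0,0,0,-0.06,0,0.015]]'>/dev/null; python3 m.py
python3 jog.py '[[0,0,0,0,0,0,0.015]]' >/dev/null; python3 m.py
python3 jog.py '[[0,0,0,0,0.06,0,0.015],[0,0,0,0,0.06,0,0.015],[0,0,0,0,0.06,0,0.015]]'>/dev/null; python3 m.py
python3 jog.py '[[0,0,0,0,0,0,0.015]]' >/dev/null; python3 m.py;  python3 plan.py .4285 -.029 .1 -.7
```

```text
m [ 0.051  0.226 -0.011] f [-0.94  0.19 -5.49] x [ 0.4281 -0.0593  0.1702] t 6.85
m [-0.006  0.189  0.044] f [ 0.43 -0.6  -5.18] x [ 0.4282 -0.0594  0.17  ] t 6.975
m [-0.026  0.195 -0.024] f [ 0.63 -0.63 -6.64] x [ 0.429  -0.0029  0.1698] t 7.35
m [0.024 0.227 0.036] f [ 0.28 -0.13 -6.07] x [ 0.4291 -0.0036  0.1698] t 7.475
m [ 0.02   0.199 -0.008] f [-0.76  0.45 -6.75] x [ 0.4284 -0.0639  0.1695] t 7.85
m [-0.061  0.163  0.052] f [ 0.95  0.5  -6.01] x [ 0.4285 -0.0627  0.1696] t 7.975
[-0.0032  0.0003  0.0043] [-0.0002 -0.0335  0.0697] f [ 0.95  0.5  -6.01] m [-0.061  0.163  0.052] clk 7.975
```

No consistent moment shift about x between the ends (a ball would give about 0.14), so red looks quiet. Lower it slowly so that it squares itself on the bench.

```bash
python3 jog.py '[[0,0,0,0,-0.0335,0.02,0.015],[0,0,0,0,-0.0335,0.05,0.015],[0,0,0,0,-0.0335,0.07,0.015],[0,0,0,0,-0.0335,0.078,0.015],[0,0,0,0,-0.0335,0.084,0.015],[0,0,0,0,-0.0335,0.089,0.015],[0,0,0,0,-0.0335,0.094,0.015],[0,0,0,0,-0.0335,0.097,0.015],[0,0,0,0,-0.0335,0.0995,0.015],[0,0,0,0,-0.0335,0.0995,0.015]]'; python3 plan.py .4285 -.029 .07 -.7
python3 - <<'E'
from h import *
j=imaging.camera("scene")
cv2.imwrite("pics/g3.png",cv2.resize(j[50:220,180:420],None,fx=3,fy=3)[:,:,::-1])
E
```

```text
clock: 9.22
eef_pos: [0.4451, -0.0289, 0.0816]
tool_rot: [1.0, -0.004, 0.017, -0.002]
ft_force: [5.4, 3.4, 39.0]
grip_width: 0.0228
grasp_force: 72.9
[-0.0039 -0.035   0.0051] [-0.017   0.0002  0.011 ] f [ 5.39  3.44 38.98] m [ 0.691 -0.825 -0.083] clk 9.225
```

View pics/g3.png

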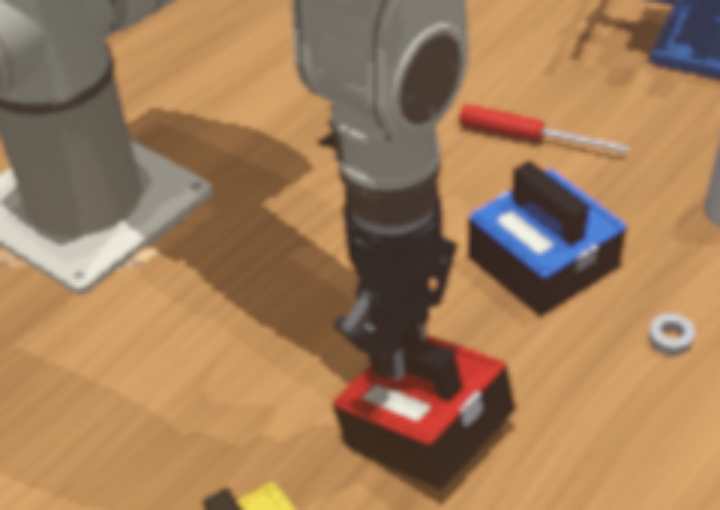

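The case is still pitched (about 10°) and the arm is pressing 39 N. Lift off, measure the pitch from the lid corners and level it with the wrist.

```bash
python3 jog.py '[[0,0,0,0,0,-0.015,0.015],[0,0,0,0,0,-0.04,0.015],[0,0,0,0,0,-0.04,0.015],[0,0,0,0,0,-0.04,0.015]]'
cat > tilt.py <<'E'
from h import *
import sys
from scipy.optimize import least_squares
n=sys.argv[1];yaw=float(sys.argv[2]);nm=sys.argv[3]
img=imaging.camera("scene");o=sensors.get_obs();lo,hi,_,_=S[n]
c=imaging.calibration("scene");p0=o["eef_pos"]+[0,0,-.012]
uv=c["R"]@p0+c["t"];uv=(c["mtx"]@uv/uv[2])[:2].astype(int)
m=cv2.inRange(cv2.cvtColor(img,cv2.COLOR_RGB2HSV),lo,hi);k=np.zeros_like(m);x0,y0=uv-60;k[max(y0,0):y0+120,max(x0,0):x0+120]=1;m=m*k
_,l,st,_=cv2.connectedComponentsWithStats(m)
b=1+np.argmax(st[1:,4])
h=cv2.convexHull(np.argwhere(l==b)[:,::-1].astype(np.int32))[:,0].astype(float)
P=h
pt=lambda f:P[np.argmax(f)]
left,right,bot_=pt(-P[:,0]),pt(P[:,0]),pt(P[:,1])
print("corners L B R",left,bot_,right)
a=.055;X=np.array([[-a,-a,-.030],[a,-a,-.030],[a,a,-.030]]) # from pinch (88 up): lid 58
T=np.array([left,bot_,right])
def proj(q):
    W=o["eef_pos"]+[q[1],0,.0187+q[2]]+R.from_euler("ZY",[np.radians(yaw),q[0]]).apply(X)
    w=W@c["R"].T+c["t"];w=w@c["mtx"].T;return w[:,:2]/w[:,2:]
r=least_squares(lambda q:np.r_[(proj(q)-T).ravel(),q[1:]*200],[0,0,0])
print("pitch deg (+ = +x end down)",np.degrees(r.x[0]).round(1),"off",r.x[1:].round(4),"res",r.fun.round(1))
cv2.imwrite(nm,cv2.resize(img[max(y0-30,0):y0+140,max(x0-60,0):x0+180],None,fx=3,fy=3)[:,:,::-1])
E
python3 tilt.py red -.7 pics/g4.png;python3 plan.py .4285 -.029 .1105 -.7
```

```text
clock: 9.78
eef_pos: [0.4289, -0.0293, 0.1099]
tool_rot: [1.0, -0.004, 0.0, -0.001]
ft_force: [-0.9, 0.2, -7.1]
grip_width: 0.0228
grasp_force: 66.6
corners L B R [285. 174.] [318. 188.] [343. 162.]
pitch deg (+ = +x end down) -13.4 off [ 0.0121 -0.0055] res [-1.   0.2 -1.   0.1  0.8 -0.9  2.4 -1.1]
[-0.003   0.0013  0.0043] [ 0.0002 -0.0002 -0.0011] f [ 0.01 -0.41 -5.99] m [ 0.016  0.167 -0.009] clk 9.825
```

The fit (pitch -13°, slid about 12 mm along the bar) agrees with the 0.17 N m moment. Level with a wrist pitch, then lower with matching offsets.

```bash
python3 jog.py '[[0,-0.12,0,-0.008,0,0,0.015],[0,-0.234,0,-0.015,0,0.008,0.015],[0,-0.234,0,-0.015,0,0.016,0.015],[0,-0.234,0,-0.015,0,0.022,0.015],[0,-0.234,0,-0.015,0,0.026,0.015],[0,-0.234,0,-0.015,0,0.029,0.015],[0,-0.234,0,-0.015,0,0.029,0.015]]'; python3 m.py; python3 tilt.py red -.7 pics/g5.png
```

```text
clock: 10.7
eef_pos: [0.4138, -0.0291, 0.0815]
tool_rot: [0.993, -0.004, -0.116, -0.002]
ft_force: [0.2, 0.5, -6.2]
grip_width: 0.0229
grasp_force: 66.7
m [-0.036 -0.451 -0.02 ] f [ 0.15  0.48 -6.24] x [ 0.4138 -0.0291  0.0815] t 10.7
corners L B R [280. 176.] [312. 196.] [336. 171.]
pitch deg (+ = +x end down) -1.0 off [ 0.0129 -0.011 ] res [-1.6 -0.1 -0.7 -0.   1.4 -1.3  2.6 -2.2]
```

```bash
python3 jog.py '[[0,0,0,0.0005,0,0.002,0.015],[0,0,0,0.001,0,0.004,0.015]]'; python3 jog.py '[[0,0,0,0,0,0,0.015]]'; python3 tilt.py red -.7 pics/g6.png
```

```text
clock: 11.0
eef_pos: [0.4141, -0.029, 0.0772]
tool_rot: [0.993, -0.004, -0.116, -0.002]
ft_force: [-0.3, 0.6, -6.1]
grip_width: 0.0226
grasp_force: 66.7
clock: 11.12
eef_pos: [0.4138, -0.029, 0.0769]
tool_rot: [0.993, -0.004, -0.117, -0.002]
ft_force: [0.1, 0.2, -7.0]
grip_width: 0.023
grasp_force: 66.7
corners L B R [280. 177.] [312. 197.] [336. 173.]
pitch deg (+ = +x end down) 0.1 off [ 0.0133 -0.0115] res [-1.6 -0.1 -0.7  0.4  1.3 -1.8  2.7 -2.3]
```

```bash
python3 jog.py '[[0,0,0,0.0005,0,0.002,0.015],[0,0,0,0.0005,0,0.002,0.015]]'; python3 jog.py '[[0,0,0,0.0005,0,0.002,0.015],[0,0,0,0.0005,0,0.002,0.015]]'
```

```text
clock: 11.42
eef_pos: [0.4139, -0.029, 0.0749]
tool_rot: [0.993, -0.004, -0.117, -0.002]
ft_force: [-0.7, -0.2, -5.4]
grip_width: 0.023
grasp_force: 66.7
clock: 11.68
eef_pos: [0.4137, -0.029, 0.0742]
tool_rot: [0.993, -0.004, -0.117, -0.002]
ft_force: [-3.2, 0.6, 4.4]
grip_width: 0.0229
grasp_force: 68.0
```

```bash
python3 jog.py '[[0,0,0,0,0,0,0.085],[0,0,0,0,0,0,0.085],[0,0,0,0,0,0,0.085],[0,0,0,0,0,0,0.085],[0,0,0,0,0,-0.03,0.085],[0,0,0,0,0,-0.08,0.085],[0,0,0,0,0,-0.11,0.085],[0,0,0,0,0,-0.11,0.085]]'; python3 plan.py .455 -.246 .16 -18.8
```

```text
clock: 12.68
eef_pos: [0.4416, -0.0296, 0.182]
tool_rot: [0.993, -0.004, -0.114, -0.002]
ft_force: [0.3, 1.3, -0.7]
grip_width: 0.085
grasp_force: 0.0
[0.034  0.2268 0.3192] [0.0195 0.2163 0.0175] f [ 0.25  1.27 -0.67] m [ 0.035 -0.234 -0.016] clk 12.675
```

```bash
python3 jog.py '[[0.034,0.227,0.319,0.0195,0.216,0.0175,0.085],[0.034,0.227,0.319,0.0195,0.216,0.0175,0.085],[0.034,0.227,0.319,0.0195,0.216,0.0175,0.085],[0.034,0.227,0.319,0.0195,0.216,0.0175,0.085],[0.034,0.227,0.319,0.0195,0.216,0.0175,0.085],[0.034,0.227,0.319,0.0195,0.216,0.0175,0.085]]'; python3 plan.py .455 -.246 .066 -18.8
python3 - <<'E'
from h import *
m=measure(imaging.camera("top"));print(m)
E
```

```text
clock: 13.42
eef_pos: [0.4519, -0.2447, 0.1567]
tool_rot: [0.987, -0.163, -0.004, -0.0]
ft_force: [0.3, 0.7, 0.5]
grip_width: 0.0848
grasp_force: 0.0
[0.0006 0.0078 0.0002] [0.0041 0.0002 0.0907] f [0.26 0.66 0.48] m [-0.021 -0.037 -0.026] clk 13.425
{'red': (array([422.5, -31.4]), array([110.6, 110.1]), -0.6, 1373), 'yellow': (array([ 457.4, -236.9]), array([ 64.2, 127.8]), -1.5, 294), 'blue': (array([428. , 214.2]), array([110.6, 108.4]), -13.5, 1243), 'mat': (array([ 674.8, -119.8]), array([136.1, 136.1]), -2.9, 2438)}
```

Red stands upright, about 5 mm from its original place, which is fine. Now grasp yellow.

```bash
python3 jog.py '[[0,0.008,0,0.004,0,0.04,0.085],[0,0.008,0,0.004,0,0.08,0.085],[0,0.008,0,0.004,0,0.0905,0.085],[0,0.008,0,0.004,0,0.0905,0.015],[0,0.008,0,0.004,0,0.0905,0.015],[0,0.008,0,0.004,0,0.0905,0.015],[0,0.008,0,0.004,0,0.0905,0.015],[0,0.008,0,0.004,0,0.0905,0.015],[0,0.008,0,0.004,0,0.0905,0.015],[0,0.008,0,0.004,0,0.0905,0.015]]'; python3 plan.py .455 -.246 .066 -18.8
python3 jog.py '[[0,0,0,0,0,-0.03,0.015],[0,0,0,0,0,-0.06,0.015],[0,0,0,0,0,-0.09,0.015],[0,0,0,0,0,-0.1,0.015],[0,0,0,0,0,-0.1,0.015],[0,0,0,0,0,-0.1,0.015]]'
cat > m.py <<'E'
from h import *
import sys
o=sensors.get_obs();T=R.from_quat(o["tool_rot"]);print("tool m",T.inv().apply(o["ft_torque"]).round(3),"Fz",o["ft_force"][2].round(2),"x",o["eef_pos"].round(4),"t",o["clock"])
E
python3 m.py
```

```text
clock: 14.72
eef_pos: [0.4573, -0.2468, 0.0687]
tool_rot: [0.987, -0.163, 0.003, 0.001]
ft_force: [1.4, 3.6, 5.7]
grip_width: 0.0229
grasp_force: 63.2
[ 0.0008 -0.0057  0.0006] [-0.0024 -0.      0.0027] f [1.4  3.61 5.75] m [ 0.476 -0.083  0.04 ] clk 14.725
clock: 15.48
eef_pos: [0.4546, -0.2461, 0.1654]
tool_rot: [0.987, -0.163, -0.001, 0.0]
ft_force: [-0.5, -0.1, -6.4]
grip_width: 0.0234
grasp_force: 61.9
tool m [-0.031  0.005  0.027] Fz -6.45 x [ 0.4546 -0.2461  0.1654] t 15.475
```

```bash
python3 jog.py '[[0,0,0,0,0.03,0,0.015],[0,0,0,0,-0.03,0,0.015],[0,0,0,0,0.03,0,0.015],[0,0,0,0,-0.03,0,0.015],[0,0,0,0,0.03,0,0.015],[0,0,0,0,-0.03,0,0.015],[0,0,0,0,0.03,0,0.015],[0,0,0,0,0.03,0,0.015]]' >/dev/null; python3 m.py
python3 jog.py '[[0,0,0,0,0,0,0.015]]' >/dev/null; python3 m.py
python3 jog.py '[[0,0,0,0,-0.06,0,0.015],[0,0,0,0,-0.06,0,0.015],[0,0,0,0,-0.06,0,0.015]]'>/dev/null; python3 m.py
python3 jog.py '[[0,0,0,0,0,0,0.015]]' >/dev/null; python3 m.py
python3 jog.py '[[0,0,0,0,0.06,0,0.015],[0,0,0,0,0.06,0,0.015],[0,0,0,0,0.06,0,0.015]]'>/dev/null; python3 m.py
python3 jog.py '[[0,0,0,0,0,0,0.015]]' >/dev/null; python3 m.py
python3 jog.py '[[0,0,0,0.02,-0.03,0,0.015],[0,0,0,0.04,-0.03,0,0.015],[0,0,0,0.04,-0.03,0,0.015],[0,0,0,0.04,-0.03,0,0.015]]'>/dev/null; python3 m.py
python3 jog.py '[[0,0,0,-0.03,0,0,0.015],[0,0,0,-0.06,0,0,0.015],[0,0,0,-0.07,0,0,0.015],[0,0,0,-0.07,0,0,0.015]]'>/dev/null; python3 m.py
python3 jog.py '[[0,0,0,0,0,0,0.015]]' >/dev/null; python3 m.py
python3 tilt.py yellow -18.8 pics/y1.png
```

```text
tool m [ 0.015 -0.099 -0.013] Fz -5.83 x [ 0.4456 -0.2755  0.1657] t 16.475
tool m [ 0.099 -0.115 -0.058] Fz -6.35 x [ 0.4453 -0.2746  0.1659] t 16.6
tool m [-0.103 -0.07  -0.016] Fz -5.68 x [ 0.4651 -0.2178  0.1668] t 16.975
tool m [-0.054 -0.157 -0.013] Fz -5.23 x [ 0.465  -0.2189  0.167 ] t 17.1
tool m [ 0.113 -0.065 -0.05 ] Fz -6.78 x [ 0.4454 -0.2759  0.1672] t 17.475
tool m [ 0.128 -0.105 -0.03 ] Fz -6.07 x [ 0.4461 -0.2746  0.1672] t 17.6
tool m [-0.048 -0.118  0.004] Fz -7.2 x [ 0.4931 -0.2587  0.1671] t 18.1
tool m [-0.113 -0.044 -0.01 ] Fz -6.18 x [ 0.427  -0.237   0.1677] t 18.6
tool m [-0.054  0.032 -0.033] Fz -6.73 x [ 0.4284 -0.2375  0.1677] t 18.725
corners L B R [228. 217.] [239. 233.] [282. 210.]
pitch deg (+ = +x end down) -32.0 off [ 0.0045 -0.0219] res [-3.5  0.2  0.4 -0.6  3.9 -2.4  0.9 -4.4]
```

Yellow's moment about tool x flips by ±0.1 with each y stroke, and the x strokes show a shift as well, so it rattles. Check that it hangs level.

View pics/y1.png

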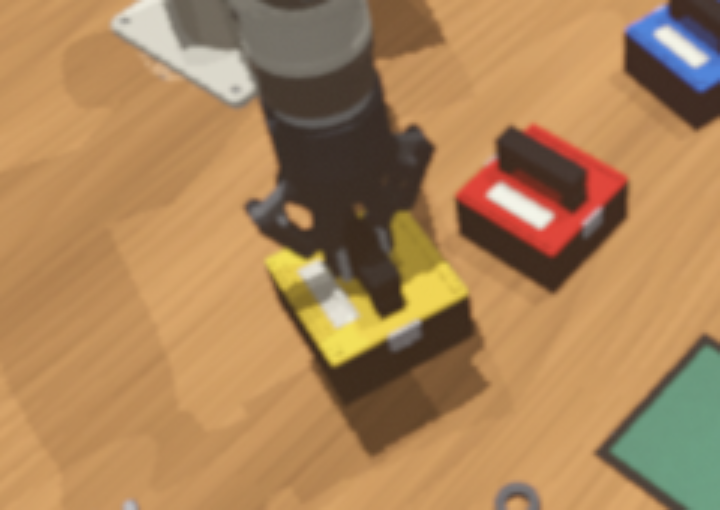

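```bash
sed -i 's/^T=np.array(\[left,bot_,right\])/T=np.array([left,bot_,right]) if len(sys.argv)<5 else np.array(eval(sys.argv[4]))/' tilt.py
python3 tilt.py yellow -18.8 pics/y2.png '[[228,217],[250,253],[294,228]]'; python3 plan.py .455 -.246 .09 -18.8
```

```text
corners L B R [228. 217.] [240. 233.] [282. 210.]
pitch deg (+ = +x end down) -2.3 off [ 0.0299 -0.0433] res [-0.  -1.4  0.7 -3.2  0.8 -2.7  6.  -8.7]
[ 0.0016 -0.0038  0.0003] [ 0.0277 -0.0005  0.0775] f [ 0.19  0.81 -5.61] m [-0.035  0.019 -0.008] clk 18.825
```

```bash
python3 jog.py '[[0,0,0,0.012,0,0.03,0.015],[0,0,0,0.024,0,0.065,0.015],[0,-0.05,0,0.025,0,0.08,0.015],[0,-0.05,0,0.025,0,0.088,0.015],[0,-0.05,0,0.025,0,0.092,0.015],[0,-0.05,0,0.025,0,0.094,0.015],[0,-0.05,0,0.025,0,0.094,0.015]]'; python3 jog.py '[[0,0,0,0,0,0.0015,0.015],[0,0,0,0,0,0.003,0.015],[0,0,0,0,0,0.003,0.015]]'
```

```text
clock: 19.7
eef_pos: [0.4514, -0.2453, 0.0739]
tool_rot: [0.986, -0.163, -0.023, -0.003]
ft_force: [0.4, 0.8, -6.0]
grip_width: 0.0235
grasp_force: 67.5
clock: 20.08
eef_pos: [0.4514, -0.2455, 0.0727]
tool_rot: [0.986, -0.163, -0.022, -0.003]
ft_force: [-5.2, 2.8, 8.0]
grip_width: 0.0228
grasp_force: 69.6
```

Contact. Release, retract, and move to blue.

```bash
python3 jog.py '[[0,0,0,0,0,0,0.085],[0,0,0,0,0,0,0.085],[0,0,0,0,0,0,0.085],[0,0,0,0,0,0,0.085],[0,0,0,0,0,-0.03,0.085],[0,0,0,0,0,-0.08,0.085],[0,0,0,0,0,-0.11,0.085],[0,0,0,0,0,-0.11,0.085]]'; python3 plan.py .428 .214 .18 -13.6
```

```text
clock: 21.08
eef_pos: [0.458, -0.2477, 0.1829]
tool_rot: [0.986, -0.163, -0.02, -0.002]
ft_force: [0.6, 0.1, -0.4]
grip_width: 0.085
grasp_force: 0.0
[ 0.0006  0.0412 -0.0906] [-0.1769 -0.4274  0.0092] f [ 0.6   0.07 -0.41] m [-0.011 -0.062  0.031] clk 21.075
```

```bash
python3 jog.py '[[0,0.04,-0.09,-0.177,-0.427,0.009,0.085],[0,0.04,-0.09,-0.177,-0.427,0.009,0.085],[0,0.04,-0.09,-0.177,-0.427,0.009,0.085],[0,0.04,-0.09,-0.177,-0.427,0.009,0.085],[0,0.04,-0.09,-0.177,-0.427,0.009,0.085],[0,0.04,-0.09,-0.177,-0.427,0.009,0.085],[0,0.04,-0.09,-0.177,-0.427,0.009,0.085],[0,0.04,-0.09,-0.177,-0.427,0.009,0.085],[0,0.04,-0.09,-0.177,-0.427,0.009,0.085],[0,0.04,-0.09,-0.177,-0.427,0.009,0.085]]'; python3 plan.py .429 .214 .067 -13.6; python3 -c "
from h import *
print(measure(imaging.camera('top')))"
```

```text
clock: 22.32
eef_pos: [0.3907, -0.051, 0.1792]
tool_rot: [0.996, -0.084, -0.002, -0.026]
ft_force: [0.5, 0.4, 0.2]
grip_width: 0.085
grasp_force: 0.0
[-0.0514  0.0106  0.0686] [-0.0057 -0.2615  0.1259] f [0.5  0.42 0.22] m [-0.11   0.043  0.004] clk 22.325
{'red': (array([422.7, -31.6]), array([110.6, 110. ]), -0.4, 356), 'yellow': (array([ 445.5, -245.5]), array([112.4, 112.4]), -18.7, 1303), 'blue': (array([428. , 214.2]), array([110.6, 108.4]), -13.5, 1241), 'mat': (array([ 674.8, -119.8]), array([136. , 136.1]), -2.9, 2437)}
```

```bash
python3 jog.py '[[-0.051,0.011,0.069,-0.006,-0.2615,0.02,0.085],[-0.051,0.011,0.069,-0.006,-0.2615,0.02,0.085],[-0.051,0.011,0.069,-0.006,-0.2615,0.02,0.085],[-0.051,0.011,0.069,-0.006,-0.2615,0.02,0.085],[-0.051,0.011,0.069,-0.006,-0.2615,0.02,0.085],[-0.051,0.011,0.069,-0.006,-0.2615,0.02,0.085],[-0.051,0.011,0.069,-0.006,-0.2615,0.02,0.085]]'; python3 plan.py .429 .214 .067 -13.6
```

```text
clock: 23.25
eef_pos: [0.3852, -0.0505, 0.1738]
tool_rot: [0.996, -0.084, 0.001, -0.025]
ft_force: [-0.0, 0.2, 0.9]
grip_width: 0.0849
grasp_force: 0.0
[-0.0505  0.0031  0.0685] [-0.0011 -0.2624  0.1202] f [-0.05  0.2   0.85] m [-0.137  0.026  0.038] clk 23.25
```

```bash
python3 -c "
from h import *
o=sensors.get_obs();print(o['joint_pos'].round(3),o['joint_vel'].round(3),o['tau'].round(2),o['clock'])
cv2.imwrite('pics/s5.png',imaging.camera('scene')[:,:,::-1])"
```

```text
[-0.17   0.059 -0.368  1.145  0.051  3.141] [ 0.001 -0.004 -0.01  -0.008  0.001 -0.   ] [ 0.000e+00 -2.670e+01  2.375e+01  2.000e-02  1.600e-01 -0.000e+00] 23.25
```

View pics/s5.png

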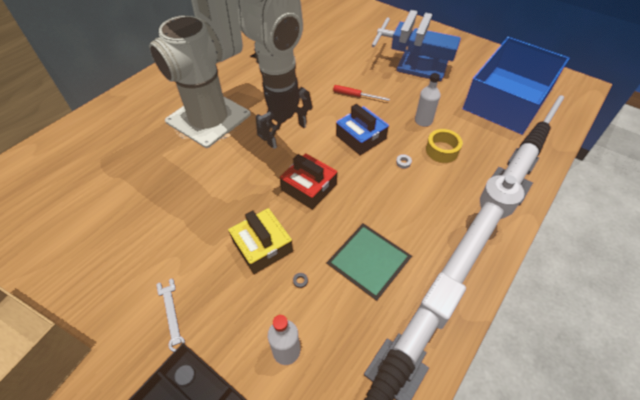

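Joint 6 hit its limit (3.14). Blue needs the half-turned grasp, so unwind the wrist on the way.

```bash
python3 plan.py .40 .10 .18 95; python3 plan.py .429 .214 .17 166.4
```

```text
[-0.0371 -0.0451 -1.8265] [-0.0106 -0.1509  0.0014] f [ 0.47  0.3  -0.05] m [-0.038  0.037 -0.028] clk 23.3
[-0.0051 -0.0777 -3.0722] [-0.0012 -0.2675  0.0173] f [ 0.47  0.3  -0.05] m [-0.038  0.037 -0.028] clk 23.3
```

```bash
python3 jog.py '[[-0.037,-0.045,-1.826,-0.01,-0.15,0,0.085],[-0.037,-0.045,-1.826,-0.01,-0.15,0,0.085],[-0.037,-0.045,-1.826,-0.01,-0.15,0,0.085],[-0.037,-0.045,-1.826,-0.01,-0.15,0,0.085],[-0.037,-0.045,-1.826,-0.01,-0.15,0,0.085],[-0.037,-0.045,-1.826,-0.01,-0.15,0,0.085],[-0.037,-0.045,-1.826,-0.01,-0.15,0,0.085],[-0.037,-0.045,-1.826,-0.01,-0.15,0,0.085],[-0.037,-0.045,-1.826,-0.01,-0.15,0,0.085],[-0.037,-0.045,-1.826,-0.01,-0.15,0,0.085]]'; python3 plan.py .429 .214 .16 166.4
```

```text
clock: 24.55
eef_pos: [0.4005, 0.0989, 0.1814]
tool_rot: [0.674, 0.739, 0.0, 0.0]
ft_force: [0.4, 0.1, 0.2]
grip_width: 0.085
grasp_force: 0.0
[ 1.0000e-04  1.0000e-04 -1.2418e+00] [0.112  0.0389 0.0214] f [0.44 0.08 0.21] m [ 0.011 -0.049  0.078] clk 24.55
```

```bash
python3 jog.py '[[0,0,-1.242,0.112,0.039,0.021,0.085],[0,0,-1.242,0.112,0.039,0.021,0.085],[0,0,-1.242,0.112,0.039,0.021,0.085],[0,0,-1.242,0.112,0.039,0.021,0.085],[0,0,-1.242,0.112,0.039,0.021,0.085],[0,0,-1.242,0.112,0.039,0.021,0.085],[0,0,-1.242,0.112,0.039,0.021,0.085],[0,0,-1.242,0.112,0.039,0.021,0.085]]'; python3 plan.py .4285 .214 .067 166.4
```

```text
clock: 25.55
eef_pos: [0.4297, 0.2139, 0.1603]
tool_rot: [0.121, 0.993, 0.0, -0.0]
ft_force: [-0.5, -0.6, -0.3]
grip_width: 0.0849
grasp_force: 0.0
[ 0.0001 -0.     -0.0061] [ 0.0012 -0.0002  0.0933] f [-0.5  -0.59 -0.27] m [ 0.008 -0.03  -0.022] clk 25.55
```

```bash
python3 jog.py '[[0,0,-0.006,0.001,0,0.04,0.085],[0,0,-0.006,0.001,0,0.08,0.085],[0,0,-0.006,0.001,0,0.093,0.085],[0,0,-0.006,0.001,0,0.093,0.015],[0,0,-0.006,0.001,0,0.093,0.015],[0,0,-0.006,0.001,0,0.093,0.015],[0,0,-0.006,0.001,0,0.093,0.015],[0,0,-0.006,0.001,0,0.093,0.015],[0,0,-0.006,0.001,0,0.093,0.015],[0,0,-0.006,0.001,0,0.093,0.015]]'
python3 jog.py '[[0,0,0,0,0,-0.03,0.015],[0,0,0,0,0,-0.06,0.015],[0,0,0,0,0,-0.09,0.015],[0,0,0,0,0,-0.1,0.015],[0,0,0,0,0,-0.1,0.015],[0,0,0,0,0,-0.1,0.015]]';python3 m.py
python3 jog.py '[[0,0,0,0,0.03,0,0.015],[0,0,0,0,-0.03,0,0.015],[0,0,0,0,0.03,0,0.015],[0,0,0,0,-0.03,0,0.015],[0,0,0,0,0.03,0,0.015],[0,0,0,0,-0.03,0,0.015],[0,0,0,0,0.03,0,0.015],[0,0,0,0,0.03,0,0.015]]' >/dev/null; python3 m.py
python3 jog.py '[[0,0,0,0,0,0,0.015]]' >/dev/null; python3 m.py
python3 jog.py '[[0,0,0,0,-0.06,0,0.015],[0,0,0,0,-0.06,0,0.015],[0,0,0,0,-0.06,0,0.015]]'>/dev/null; python3 m.py
python3 jog.py '[[0,0,0,0,0,0,0.015]]' >/dev/null; python3 m.py
python3 jog.py '[[0,0,0,0,0.06,0,0.015],[0,0,0,0,0.06,0,0.015],[0,0,0,0,0.06,0,0.015]]'>/dev/null; python3 m.py
python3 jog.py '[[0,0,0,0.02,-0.03,0,0.015],[0,0,0,0.04,-0.03,0,0.015],[0,0,0,0.04,-0.03,0,0.015],[0,0,0,0.04,-0.03,0,0.015]]'>/dev/null; python3 m.py
python3 jog.py '[[0,0,0,-0.03,0,0,0.015],[0,0,0,-0.06,0,0,0.015],[0,0,0,-0.07,0,0,0.015],[0,0,0,-0.07,0,0,0.015]]'>/dev/null; python3 m.py
python3 jog.py '[[0,0,0,0.03,0,0,0.015],[0,0,0,0.03,0,0,0.015]]' >/dev/null; python3 m.py
python3 plan.py .4285 .214 .08 166.4; python3 tilt.py blue -13.6 pics/b1.png
```

```text
clock: 26.8
eef_pos: [0.4303, 0.2158, 0.0691]
tool_rot: [0.117, 0.993, 0.002, 0.002]
ft_force: [0.0, 3.9, 6.6]
grip_width: 0.0227
grasp_force: 61.1
clock: 27.55
eef_pos: [0.4275, 0.2134, 0.1656]
tool_rot: [0.118, 0.993, -0.001, -0.001]
ft_force: [-0.3, -0.1, -6.2]
grip_width: 0.0229
grasp_force: 60.7
tool m [ 0.006 -0.003 -0.033] Fz -6.17 x [0.4275 0.2134 0.1656] t 27.55
tool m [ 0.02  -0.066  0.008] Fz -5.6 x [0.4362 0.2446 0.1652] t 28.55
tool m [ 0.067  0.063 -0.025] Fz -7.17 x [0.4349 0.2428 0.1659] t 28.675
tool m [-0.027  0.009  0.018] Fz -6.39 x [0.4215 0.1845 0.1674] t 29.05
tool m [-0.041  0.008 -0.003] Fz -6.01 x [0.4221 0.1854 0.1676] t 29.175
tool m [-0.023  0.013  0.057] Fz -7.35 x [0.4353 0.2439 0.167 ] t 29.55
tool m [-0.034 -0.038  0.005] Fz -6.5 x [0.3904 0.2238 0.1679] t 30.05
tool m [-0.026  0.09   0.039] Fz -6.12 x [0.4583 0.207  0.1671] t 30.55
tool m [ 0.037 -0.04   0.001] Fz -6.53 x [0.4255 0.214  0.1669] t 30.8
[-0.0017 -0.0033  0.0034] [-0.0033  0.0008  0.0869] f [-0.05  0.88 -6.53] m [-0.045 -0.03  -0.001] clk 30.8
corners L B R [348. 106.] [362. 116.] [389. 100.]
pitch deg (+ = +x end down) -20.7 off [ 0.0057 -0.0172] res [-9.6  1.   2.9 -0.4  5.7 -1.9  1.1 -3.4]
```

View pics/b1.png

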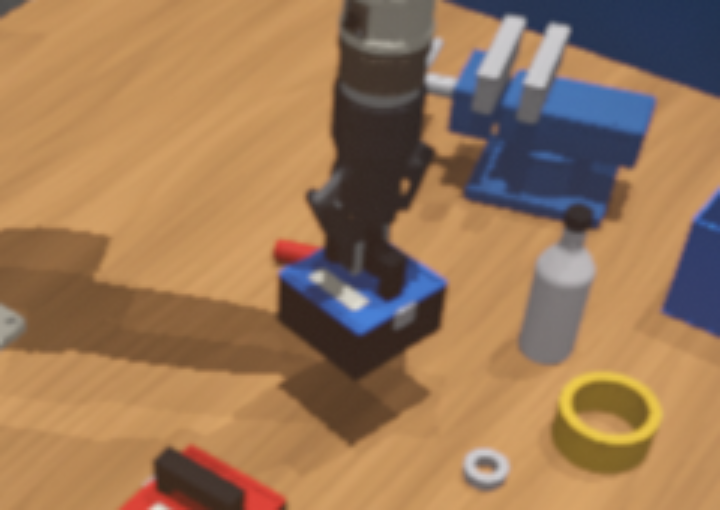

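Blue hangs level and shows no consistent shift, so yellow is the one. Set blue down.

```bash
python3 jog.py '[[0,0,0,-0.002,0,0.03,0.015],[0,0,0,-0.003,0,0.065,0.015],[0,0,0,-0.003,0,0.083,0.015],[0,0,0,-0.003,0,0.091,0.015],[0,0,0,-0.003,0,0.095,0.015],[0,0,0,-0.003,0,0.097,0.015],[0,0,0,-0.003,0,0.097,0.015]]'; python3 jog.py '[[0,0,0,0,0,0.0015,0.015],[0,0,0,0,0,0.003,0.015],[0,0,0,0,0,0.003,0.015]]'
```

```text
clock: 31.72
eef_pos: [0.4326, 0.2138, 0.0719]
tool_rot: [0.118, 0.993, 0.001, 0.001]
ft_force: [-1.1, -0.8, 1.6]
grip_width: 0.0231
grasp_force: 64.7
clock: 32.1
eef_pos: [0.4335, 0.2137, 0.0713]
tool_rot: [0.118, 0.993, 0.001, 0.003]
ft_force: [-4.5, -3.9, 19.9]
grip_width: 0.0229
grasp_force: 67.3
```

```bash
python3 jog.py '[[0,0,0,0,0,0,0.085],[0,0,0,0,0,0,0.085],[0,0,0,0,0,0,0.085],[0,0,0,0,0,0,0.085],[0,0,0,0,0,-0.03,0.085],[0,0,0,0,0,-0.08,0.085],[0,0,0,0,0,-0.11,0.085],[0,0,0,0,0,-0.11,0.085]]'; python3 plan.py .4455 -.2455 .17 161.2
```

```text
clock: 33.1
eef_pos: [0.4334, 0.2143, 0.1799]
tool_rot: [0.118, 0.993, 0.002, 0.002]
ft_force: [0.1, 0.5, -0.5]
grip_width: 0.0851
grasp_force: 0.0
[0.0041 0.0043 0.0921] [-0.1193 -0.4442  0.0087] f [ 0.08  0.5  -0.53] m [0.017 0.026 0.014] clk 33.1
```

```bash
python3 jog.py '[[0.004,0.004,0.092,-0.119,-0.444,0.009,0.085],[0.004,0.004,0.092,-0.119,-0.444,0.009,0.085],[0.004,0.004,0.092,-0.119,-0.444,0.009,0.085],[0.004,0.004,0.092,-0.119,-0.444,0.009,0.085],[0.004,0.004,0.092,-0.119,-0.444,0.009,0.085],[0.004,0.004,0.092,-0.119,-0.444,0.009,0.085],[0.004,0.004,0.092,-0.119,-0.444,0.009,0.085],[0.004,0.004,0.092,-0.119,-0.444,0.009,0.085],[0.004,0.004,0.092,-0.119,-0.444,0.009,0.085],[0.004,0.004,0.092,-0.119,-0.444,0.009,0.085]]'; python3 plan.py .4455 -.2455 .067 161.2; python3 -c "
from h import *
print(measure(imaging.camera('top')))"
```

```text
clock: 34.35
eef_pos: [0.4428, -0.2451, 0.1672]
tool_rot: [0.163, 0.987, -0.001, -0.003]
ft_force: [0.6, 0.6, 1.0]
grip_width: 0.0847
grasp_force: 0.0
[-0.0031 -0.0063  0.0005] [-0.0034  0.0008  0.1002] f [0.64 0.64 0.97] m [ 0.036 -0.034 -0.023] clk 34.35
{'red': (array([422.5, -31.4]), array([110.6, 110.1]), -0.6, 1371), 'yellow': (array([ 447.2, -236.6]), array([ 69.2, 132.5]), -1.6, 320), 'blue': (array([431. , 209.8]), array([110.4, 107.9]), -13.5, 1237), 'mat': (array([ 674.9, -119.8]), array([136. , 136.2]), -2.9, 2440)}
```

Red and blue are both within about 5 mm of their places. Grasp yellow and lift it.

```bash
python3 jog.py '[[-0.003,-0.006,0,-0.003,0.001,0.04,0.085],[-0.003,-0.006,0,-0.003,0.001,0.08,0.085],[-0.003,-0.006,0,-0.003,0.001,0.1,0.085],[-0.003,-0.006,0,-0.003,0.001,0.1,0.015],[-0.003,-0.006,0,-0.003,0.001,0.1,0.015],[-0.003,-0.006,0,-0.003,0.001,0.1,0.015],[-0.003,-0.006,0,-0.003,0.001,0.1,0.015],[-0.003,-0.006,0,-0.003,0.001,0.1,0.015],[-0.003,-0.006,0,-0.003,0.001,0.1,0.015],[-0.003,-0.006,0,-0.003,0.001,0.1,0.015]]'
python3 jog.py '[[0,0,0,0,0,-0.02,0.015],[0,0,0,0,0,-0.05,0.015],[0,0,0,0,0,-0.08,0.015],[0,0,0,0,0,-0.11,0.015],[0,0,0,0,0,-0.14,0.015],[0,0,0,0,0,-0.155,0.015],[0,0,0,0,0,-0.155,0.015]]';python3 m.py;python3 plan.py .675 -.120 .222 165
```

```text
clock: 35.65
eef_pos: [0.4475, -0.2463, 0.0699]
tool_rot: [0.163, 0.987, -0.0, 0.003]
ft_force: [0.6, 3.0, 7.1]
grip_width: 0.0233
grasp_force: 60.5
clock: 36.52
eef_pos: [0.4459, -0.2464, 0.2234]
tool_rot: [0.163, 0.987, -0.001, 0.001]
ft_force: [-0.1, -0.1, -7.1]
grip_width: 0.0229
grasp_force: 60.0
tool m [-0.011  0.005 -0.001] Fz -7.13 x [ 0.4459 -0.2464  0.2234] t 36.525
[-0.0016  0.0028 -0.0665] [-0.1761  0.1935  0.0016] f [-0.11 -0.08 -7.13] m [0.012 0.002 0.001] clk 36.525
```

```bash
python3 jog.py '[[0,0,0,-0.007,0.008,0,0.015],[0,0,-0.01,-0.021,0.023,0,0.015],[0,0,-0.02,-0.044,0.048,0,0.015],[0,0,-0.03,-0.07,0.077,0,0.015],[0,0,-0.04,-0.097,0.106,0,0.015],[0,0,-0.05,-0.123,0.135,0.001,0.015],[0,0,-0.055,-0.146,0.16,0.001,0.015],[0,0,-0.06,-0.162,0.178,0.001,0.015],[0,0,-0.065,-0.172,0.189,0.001,0.015],[0,0,-0.066,-0.176,0.1935,0.001,0.015]]'; python3 jog.py '[[0,0,0,0,0,0,0.015],[0,0,0,0,0,0,0.015]]'; python3 m.py; python3 plan.py .675 -.120 .2225 165
python3 -c "
from h import *
print(measure(imaging.camera('top')))
cv2.imwrite('pics/f.png',cv2.resize(imaging.camera('scene')[120:320,220:480],None,fx=2.5,fy=2.5)[:,:,::-1])"
```

```text
clock: 37.78
eef_pos: [0.6759, -0.1176, 0.2202]
tool_rot: [0.129, 0.992, -0.0, -0.0]
ft_force: [0.8, 0.5, -5.3]
grip_width: 0.0232
grasp_force: 59.9
clock: 38.02
eef_pos: [0.6744, -0.1198, 0.2222]
tool_rot: [0.131, 0.991, -0.001, 0.001]
ft_force: [-0.3, 0.3, -5.6]
grip_width: 0.0232
grasp_force: 59.9
tool m [0.026 0.069 0.016] Fz -5.58 x [ 0.6744 -0.1198  0.2222] t 38.025
[-0.0015  0.0013 -0.0005] [-0.0006  0.     -0.0003] f [-0.28  0.31 -5.58] m [-0.007  0.073 -0.016] clk 38.025Traceback (most recent call last):
  File "<string>", line 3, in <module>
    print(measure(imaging.camera('top')))
          ~~~~~~~^^^^^^^^^^^^^^^^^^^
  File "h.py", line 18, in measure
    w=ray("top",p,z)[:,:2]
      ~~~^^^^^^^^^^^
  File "h.py", line 5, in ray
    c=imaging.calibration(n);p=cv2.undistortPoints(np.float64(px).reshape(-1,1,2),c["mtx"],None).reshape(-1,2)
                           ~~~~~~~~~~~~~~~~~~~^^^^^^^^^^^^^^^^^^^^^^^^^^^^^^^^^^^^^^^^^^^^^^
cv2.error: OpenCV(4.12.0) /io/opencv/modules/calib3d/src/undistort.dispatch.cpp:347: error: (-215:Assertion failed) CV_IS_MAT(_src) && CV_IS_MAT(_dst) && (_src->rows == 1 || _src->cols == 1) && (_dst->rows == 1 || _dst->cols == 1) && _src->cols + _src->rows - 1 == _dst->rows + _dst->cols - 1 && (CV_MAT_TYPE(_src->type) == CV_32FC2 || CV_MAT_TYPE(_src->type) == CV_64FC2) && (CV_MAT_TYPE(_dst->type) == CV_32FC2 || CV_MAT_TYPE(_dst->type) == CV_64FC2) in function 'cvUndistortPointsInternal'
```

```bash
python3 jog.py '[[0,0,0,0,0,0,0.015],[0,0,0,0,0,0,0.015],[0,0,0,0,0,0,0.015]]'; python3 m.py; python3 -c "
from h import *
cv2.imwrite('pics/f.png',cv2.resize(imaging.camera('scene')[90:320,220:480],None,fx=2.5,fy=2.5)[:,:,::-1])
print(sensors.get_obs()['joint_vel'].round(3))"
```

```text
clock: 38.45
eef_pos: [0.6747, -0.1199, 0.2227]
tool_rot: [0.131, 0.991, -0.001, 0.001]
ft_force: [0.5, -0.2, -5.8]
grip_width: 0.023
grasp_force: 59.9
tool m [ 0.082  0.148 -0.004] Fz -5.82 x [ 0.6747 -0.1199  0.2227] t 38.45
[ 0.     0.002  0.002 -0.002 -0.001 -0.   ]
```

View pics/f.png

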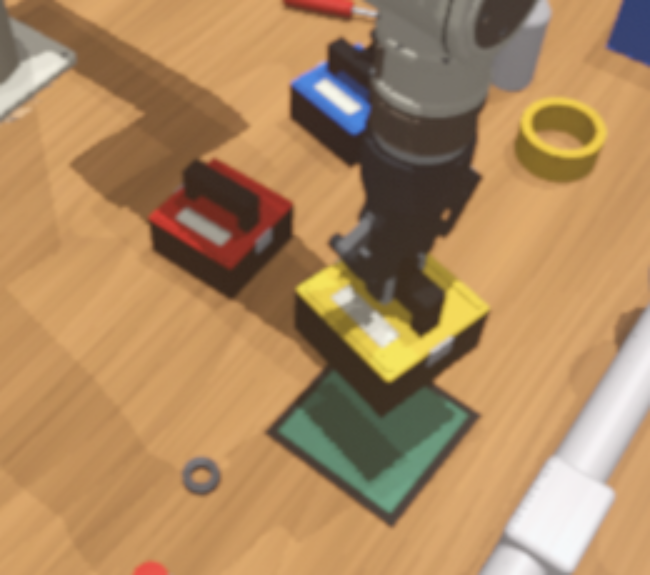

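The picture shows the yellow case level and still over the mat at (385,330), with red and blue standing in their places.

```bash
python3 -c "
from workcell import bot, imaging, sensors, workorder
print(workorder.job_done())"
```

```text
the job is handed in; nothing more can be done
None
```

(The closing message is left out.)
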